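# Rake the dental instruments into parallel rows

### The arm

A 7-joint arm with a two-finger parallel gripper is mounted at the origin on a cart in front of the work surface, level with it; the furniture and walls round the work are solid. World frame = base frame: x ahead of the robot, y to its left, z up, the work surface at z = 0. Lengths are in mm, angles in rad, forces in N, time in s.
With the tool pointing down it reaches from about 400 to 875 mm from the base axis. Payload 4.4 kg.
Tool frame: the origin (TCP) lies midway between the tips of the shut fingers; the grasp point (between the pads) lies 19 mm behind it; z points along the fingers, y is the line along which they close (so a half turn about z gives the same grasp; the last joint's range is limited). The gripper opens to 85 mm and grips with 20 to 120 N. Pads are 22 mm wide; open, the fingers measure 114 mm over their backs; the gripper's body (76 mm by 85 mm) begins 54 mm behind the grasp point. The pads swing forward as they close: fully open they stand 13 mm farther back than shut.
Start: joints at [-1.192, 0.628, 0.038, 1.517, -0.027, 0.996, -0.02], TCP at [279.658, 586.779, 192.213] pointing down, gripper open.
Joint ranges: [-3.06, 3.06], [-0.37, 2.12], [-1.25, 1.32], [0.18, 2.47], [-1.1, 4.24], [0.23, 1.98], [-2.94, 2.94]. Speed limits (rad/s): [2.57, 2.57, 3.14, 3.14, 3.14, 3.14, 3.14].

### API

Orientations are given as [roll, pitch, yaw] about the fixed x, y, z axes, in that order (R = Rz(yaw) Ry(pitch) Rx(roll)).
In Python, from cell import ctrl, get_image, get_calibration gives the robot as it stands.
- The arm moves only by the shell command python3 -m creep 'ROWS'. ROWS is JSON, a list of rows, each an object of numbers: "dx", "dy", "dz": the shift along the world's x, y, z normalised to -1 to 1, where 1 is 0.4 m; "rx", "ry", "rz": the turn, a rotation vector about the world's x, y, z normalised to -1 to 1, where 1 is 2 pi rad; "grip": the closure, from -1 (fully open) to 1 (shut). A call has exactly 5 rows; each row is the pose to reach, as a shift and turn from the pose commanded when the call began, turning the shorter way round; what a row does not reach only later rows make up. A row lasts 1/8 s, in which the tool goes at most 62.5 mm and 10.7 degrees, less where a joint would pass 70% of its speed; a pose out of reach is approached as far as the arm can. A call with a number of a shift or a turn outside -1 to 1 is refused whole. A call with a gripper value outside its range is refused whole. The fingers move at their own pace and stop on an object; the grip force is fixed at half the most. Time passes only in rows, so rows that repeat a pose let the fingers close, or fill a call up. It gives the time, the measured TCP pose, the force, the opening and the grip force at its end, in the units of the state.
- ctrl.read_state(): the state, without advancing time (a new reading comes with each control period).
- get_image(name): name is "side" or "top"; returns the picture (480x640x3 uint8, red, green, blue); there is no depth.
- get_calibration(name): a dict with "mtx" (3x3 intrinsics, pixels), "world_from_camera" (4x4, takes a point from camera to world coordinates). Camera axes: x right, y down, z forward; pixel columns grow to the right and rows downward; lengths in mm; the calibration is good to about 2 mm. A picture is of the moment at which its call begins. get_calibration takes no time and is no camera call.
- ctrl.finish_job(): hands the job in; it is judged then, once.
The state is a dict: "clock": time; "qpos": joint angles; "qd": joint speeds; "tau": joint torques, N m; "eef_pos": TCP position; "tool_rot": TCP orientation; "force": force on the tool from outside, world axes, zero at the start; "torque": the same for the moment, N m; "width": finger opening in mm; "gripper_force": force on a finger pad.
Only numpy, scipy, OpenCV 4.12 (cv2) and the standard library are available. Lean on these libraries where they do the work, as an engineer would, in place of code of your own. Each camera call takes 0.05 s, during which the arm holds its last target. There are 200 camera calls.

### The job

Lift the rake's end tab so that its teeth clear the lip of the riser, draw it out and stand it down on its teeth; then take it by the post handle in its middle. With the rake, push the three dental instruments on the steel tray gently up against the tray's back rail, so that they lie side by side in rows parallel to the rail, without touching them with the gripper. Leave the rake standing on its teeth, clear of the instruments, and leave the other things where they are.

Things in the scene. Friction and masses are not known exactly. Their poses are not given: they have to be found in the camera images.
- tray: Fixed steel tray flat on the worktop right of the sink: plate 250 mm (x) by 220 mm (y), 3 mm thick. Origin: centre of underside; x points away from the robot to the back rail. The rail runs along y, face at x = +115 mm, top at z = 21 mm; other edges are open and flat. The instruments start between x = -85 and +110 mm; the strip in front of them, x = -125 to -85 mm, is free for the rake.
- riser: Fixed aluminium bench riser left of the sink: roofed bay 76 mm (x) by 166 mm (y), 98 mm high, open only at its -y end (robot's right). Origin: centre of underside. Inside: floor z = 3 mm, roof underside z = 95 mm, 70 mm wide. On top a gauze stack, 78 mm square, centred at y = +35 mm, up to z = 128 mm.
- riser_mouth (a point): Middle of the riser's open end at floor height (riser y = -83 mm). A lip 4 mm thick, 8 mm high stands across the mouth; the rake's teeth stand behind it and must be raised more than 8 mm (at most 20 mm: then the handle meets the roof) before the rake slides out along the riser's -y.
- rake: Loose aluminium rake, about 120 g, at first on its teeth in the riser, y along the riser's y within 0.04 rad. Origin: foot of the teeth, mid edge. z up, y along the bar, x the push direction. Eight teeth 12 wide, 10 thick, 12 mm high (gaps solid to contact), y = -72 to +72 mm; above them a bar 10 thick, z = 12 to 26, y = -149 to +72 mm. Mass centre y = -32 mm.
- rake_tab (a point): Grip point on the rake's end tab, outside the riser (about 53 mm from its mouth) at the start; rake frame (0, -138.5, 52) mm. The tab is an upright tongue 10 mm thick (x), 22 mm wide (y), z up to 66 mm.
- rake_handle: The rake's grey post handle with dark grooves, fixed over the middle of the toothed edge: 18 mm (x) by 24 mm (y), rake z = 26 to 66 mm; hidden under the riser's roof at the start. Origin: its foot, rake frame (0, 0, 26) mm.
- rake_grip (a point): Grip point in the handle, rake frame (0, 0, 50) mm.
- probe: Loose steel dental probe on the tray, 146 mm long, 9 mm high; solid x = -73 to +57 mm, y = -7 to +1 mm. Origin: centre of underside; x along it to the tip. The three instruments lie one behind another in any order, crosswise within 0.3 rad of the tray's y axis, centred within 20 mm of its middle; they do not roll.
- curette: Loose curette with a thick grip, 146 mm long, 11 mm thick; solid x = -73 to +57 mm. Origin: centre of the underside; x along it to the tip.
- scaler_handpiece: Loose scaler handpiece, a plain cylinder-like handle 142 mm long, 16 mm thick; solid x = -71 to +54 mm. Origin: centre of the underside; x along it to the tip. Laid side by side against the rail the three take about 35 to 40 mm from its face.
- vial_b: Bystander: small glass vial, 30 mm across, 60 mm high, behind the tray's rail, beside a fixed low pot (54 mm across, 28 mm high). Origin at its foot.
- pill_jar: Bystander: jar with a white cap, 50 mm across, 76 mm high, on the front strip of the worktop before the sink. Origin at its foot.

How it is judged:
By the outcome, as a careful person would: the job done as asked, in the order asked, and still so for the second after the job is handed in, with the robot touching nothing.
It also fails if it takes over 59 s, if anything falls off the work surface, if the arm or the gripper's body presses on something with over 40 N, if the wrist force passes 120 N, or if a joint passes its speed limit or range.

## Working session

There is one attempt and no reset: what is moved stays moved. The work goes in short steps, Python scripts to look and compute and a shell command to move; the robot and the scene stay as the last step left them, time stands still between calls to the robot, and variables do not carry over. Pictures are saved under pics/ and viewed, at most 10 in all, crops included, and the job is handed in when it is done.

```bash
mkdir -p pics; ls; python3 - <<'E'
from cell import ctrl,get_image,get_calibration
import cv2,numpy as np
np.set_printoptions(precision=2,suppress=True)
for n in("side","top"):
    im=get_image(n);cv2.imwrite(f"pics/{n}0.png",im[:,:,::-1]);c=get_calibration(n);print(n,np.array(c["mtx"]),np.array(c["world_from_camera"]))
s=ctrl.read_state();print(s)
E
```

```text
pics
side [[579.14   0.   314.12]
 [  0.   579.14 241.65]
 [  0.     0.     1.  ]] [[   0.94   -0.17    0.3   156.77]
 [  -0.34   -0.48    0.81 -901.92]
 [   0.01   -0.86   -0.51  735.92]
 [   0.      0.      0.      1.  ]]
top [[484.48   0.   320.13]
 [  0.   484.48 237.85]
 [  0.     0.     1.  ]] [[   0.01   -0.99    0.11  384.37]
 [  -1.     -0.01    0.    136.86]
 [  -0.     -0.11   -0.99 1428.38]
 [   0.      0.      0.      1.  ]]
{'clock': 0.1, 'qpos': array([-1.19,  0.63,  0.04,  1.52, -0.03,  1.  , -0.02]), 'qd': array([ 0., -0.,  0., -0., -0., -0., -0.]), 'tau': array([  0.  , -56.45,   1.23, -19.4 ,   0.01,   0.01,  -0.  ]), 'eef_pos': array([279.39, 586.21, 191.37]), 'tool_rot': array([-3.14,  0.  ,  2.7 ]), 'force': array([ 0.64,  0.03, -0.43]), 'torque': array([ 0.04, -0.03,  0.07]), 'gripper_force': 0.0, 'width': 85.32779069635544}
```

View pics/side0.png

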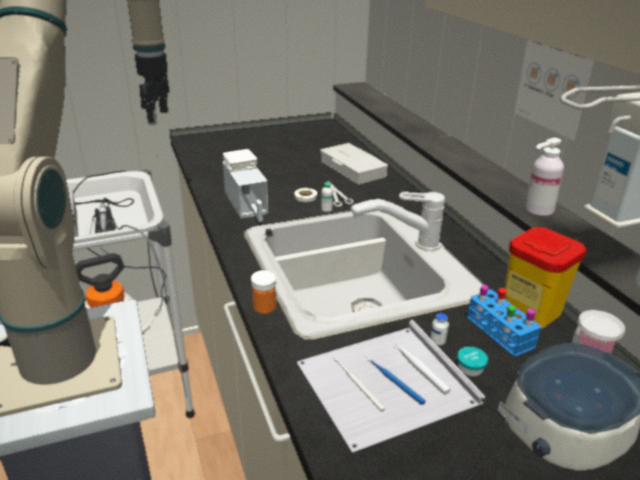

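View pics/top0.png

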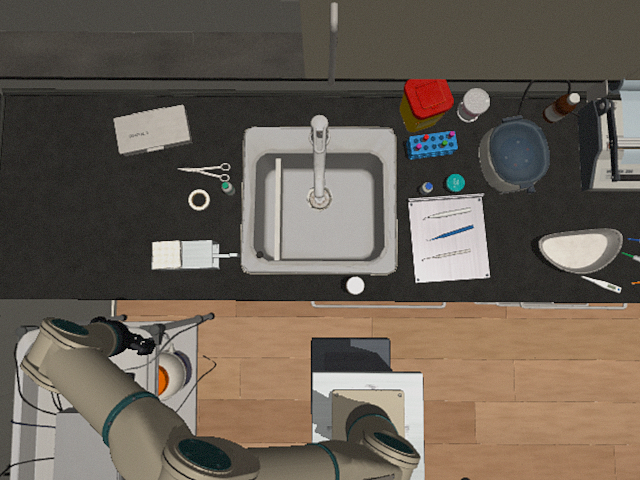

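The side view shows the riser around (245,185) with the tab at about (258,208), and the tray with its three instruments around (390,385). In the top view the riser spans (152–218, 241–269), the tab is near (228,255), and the tray spans (408–490, 195–283). I'll make an enlarged crop mosaic.

```bash
cat > h.py <<'E'
import cv2,numpy as np
from cell import ctrl,get_image,get_calibration
np.set_printoptions(precision=1,suppress=True)
def ray(n,uv):
    c=get_calibration(n);T=np.array(c["world_from_camera"]);K=np.array(c["mtx"])
    d=T[:3,:3]@np.linalg.inv(K)@np.array([uv[0],uv[1],1.]);return T[:3,3],d
def onz(n,uv,z):
    o,d=ray(n,uv);return o+d*(z-o[2])/d[2]
def px(n,p):
    c=get_calibration(n);T=np.array(c["world_from_camera"]);K=np.array(c["mtx"])
    q=K@T[:3,:3].T@(np.array(p,float)-T[:3,3]);return q[:2]/q[2]
def two(uvs,uvt):
    A=[];b=[]
    for n,uv in(("side",uvs),("top",uvt)):
        o,d=ray(n,uv);d/=np.linalg.norm(d);P=np.eye(3)-np.outer(d,d);A.append(P);b.append(P@o)
    return np.linalg.lstsq(np.vstack(A),np.hstack(b),rcond=None)[0]
def crop(im,x0,y0,w,h,W,H):
    return cv2.resize(im[y0:y0+h,x0:x0+w],(W,H),interpolation=cv2.INTER_CUBIC)
E
python3 - <<'E'
from h import *
s=cv2.imread("pics/side0.png");t=cv2.imread("pics/top0.png")
a=crop(t,145,230,100,50,800,400)[:, :]  # 8x
b=crop(t,400,190,100,100,400,400)
c=crop(s,215,140,66,90,0 or 264,360)
m=np.zeros((600,800,3),np.uint8)
m[:300,:600]=crop(t,145,230,100,50,600,300)   #6x
m[300:600,:300]=crop(t,400,190,100,100,300,300) #3x
m[300:600,300:500]=crop(s,215,145,60,90,200,300)
m[300:600,500:800]=crop(s,295,320,190,130,300,205).repeat(1,0)[:0].shape and np.vstack([crop(s,295,315,200,140,300,210),np.zeros((90,300,3),np.uint8)])
cv2.imwrite("pics/m0.png",m)
# tray
for uv in [(413,199),(483,196),(415,280),(487,276)]:print(onz("top",uv,3))
hsv=cv2.cvtColor(t,cv2.COLOR_BGR2HSV)
E
```

```text
[ 655.8 -136.7    3. ]
[ 666.3 -345.8    3. ]
[ 415.  -139.3    3. ]
[ 428.1 -350.6    3. ]
```

View pics/m0.png

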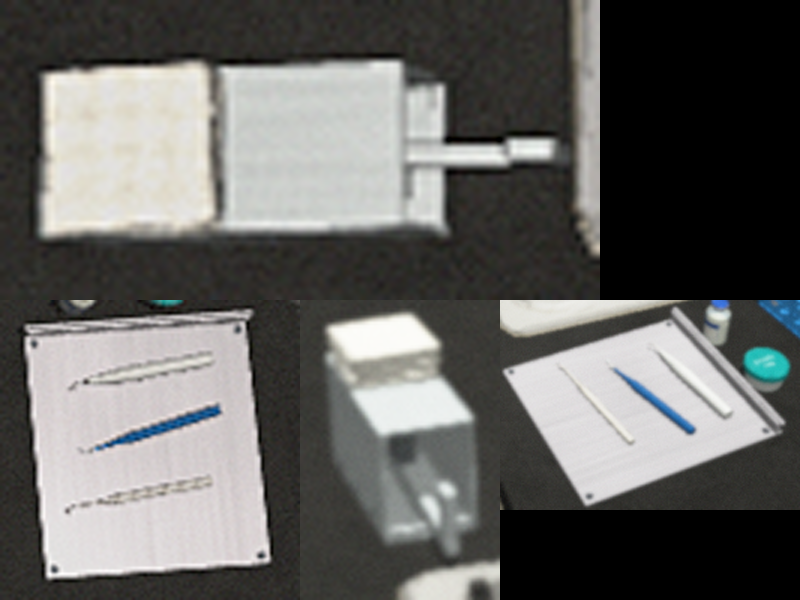

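The mosaic shows the tab top at about (233,254) px in the top view and the bar to its left. On the tray, from the rail forward, lie the scaler (white, thick), the curette (blue) and the probe (thin). Next I compute positions.

```bash
python3 - <<'E'
from h import *
A=lambda x,y:(145+(x+.5)/6-.5,230+(y+.5)/6-.5)
print("tab top",onz("top",A(531,149),69),"bar",onz("top",A(420,153.5),29),onz("top",A(500,154),29))
for p in[(220,65),(403,62),(402,230),(220,232)]:print("roof",onz("top",A(*p),98))
for p in[(443,86),(443,230)]:print("lip/floor end",onz("top",A(*p),3))
# tab two-view : top of tab in side crop (scale 200/60=3.333)
S=lambda x,y:(215+(x+.5)/3.333-.5,145+(y-300+.5)/3.333-.5)
print("tab px in side pred",px("side",[*onz("top",A(531,149),69)]))
B=lambda x,y:(400+(x+.5)/3-.5,190+(y-300+.5)/3-.5)
for n,p,z in[("fl",(47,577),3),("fr",(269,562),3),("railL front-low",(27,334),21),("railR",(252,319),21)]:print(n,onz("top",B(*p),z))
for n,a,b,z in[("scaler",(212,358),(85,381),11),("cur",(219,410),(97,446),8),("probe",(211,482),(100,499),6)]:
    p,q=onz("top",B(*a),z),onz("top",B(*b),z);print(n,p,q,np.arctan2(*(q-p)[:2]))
print("jar",onz("top",(355,285),76),"vial",onz("top",(427,187),60),"pot",onz("top",(455,183),28))
# side check of front corners
D=lambda x,y:(295+(x+.5)/1.5-.5,315+(y-300+.5)/1.5-.5)
for p in[(504,371),(588,503),(671,322),(778,433)]:print("side corner",onz("side",D(*p),3))
E
```

```text
tab top [481.9 384.   69. ] bar [482.2 444.7  29. ] [482.2 406.1  29. ]
roof [517.6 522.8  98. ]
roof [519.5 438.6  98. ]
roof [442.3 436.7  98. ]
roof [440.8 520.   98. ]
lip/floor end [517.4 440.1   3. ]
lip/floor end [446.6 438.1   3. ]
tab px in side pred [258.8 201.8]
fl [ 409.2 -140.2    3. ]
fr [ 425.2 -357.3    3. ]
railL front-low [ 646.4 -120.4   21. ]
railR [ 662.7 -341.7   21. ]
scaler [ 625.4 -304.5   11. ] [ 601.6 -178.8   11. ] -0.1867765437560145
cur [ 574.1 -310.9    8. ] [ 537.6 -190.1    8. ] -0.2931183993111992
probe [ 503.  -301.8    6. ] [ 485.6 -192.6    6. ] -0.15829287510249618
jar [398.5  41.7  76. ] vial [ 680.2 -166.5   60. ] pot [ 699.6 -256.1   28. ]
side corner [ 990.4 -346.     3. ]
side corner [ 916.6 -530.5    3. ]
side corner [1276.6 -346.3    3. ]
side corner [1206.  -530.1    3. ]
```

```bash
python3 - <<'E'
from h import *
D=lambda x,y:(295+(x-500+.5)/1.5-.5,315+(y-300+.5)/1.5-.5)
for p in[(504,371),(588,503)]:print("side front corner",onz("side",D(*p),3))
for p in[(671,311),(784,424)]:print("side rail top",onz("side",D(*p),21))
E
python3 -m creep '[{"dx":0.1,"dy":-0.1,"dz":-0.02,"rz":-0.03,"grip":-1},{"dx":0.2,"dy":-0.2,"dz":-0.04,"rz":-0.06,"grip":-1},{"dx":0.3,"dy":-0.3,"dz":-0.06,"rz":-0.09,"grip":-1},{"dx":0.4,"dy":-0.4,"dz":-0.07,"rz":-0.12,"grip":-1},{"dx":0.48,"dy":-0.48,"dz":-0.08,"rz":-0.145,"grip":-1}]' && python3 -m creep '[{"dx":0.025,"dy":-0.024,"dz":-0.01,"rz":-0.02,"grip":-1},{"dx":0.025,"dy":-0.024,"dz":-0.03,"rz":-0.035,"grip":-1},{"dx":0.025,"dy":-0.024,"dz":-0.06,"rz":-0.035,"grip":-1},{"dx":0.025,"dy":-0.024,"dz":-0.06,"rz":-0.035,"grip":-1},{"dx":0.025,"dy":-0.024,"dz":-0.06,"rz":-0.035,"grip":-1}]'
```

```text
side front corner [ 408.8 -141.6    3. ]
side front corner [ 427.5 -357.1    3. ]
side rail top [ 645.1 -124.7   21. ]
side rail top [ 669.4 -344.7   21. ]$[0]: bad value
```

```bash
python3 -m creep '[{"dx":0.1,"dy":-0.1,"dz":-0.02,"rx":0,"ry":0,"rz":-0.03,"grip":-1},{"dx":0.2,"dy":-0.2,"dz":-0.04,"rx":0,"ry":0,"rz":-0.06,"grip":-1},{"dx":0.3,"dy":-0.3,"dz":-0.06,"rx":0,"ry":0,"rz":-0.09,"grip":-1},{"dx":0.4,"dy":-0.4,"dz":-0.07,"rx":0,"ry":0,"rz":-0.12,"grip":-1},{"dx":0.48,"dy":-0.48,"dz":-0.08,"rx":0,"ry":0,"rz":-0.145,"grip":-1}]'
```

```text
clock: 0.72
eef_pos: [473.3, 392.3, 159.8]
tool_rot: [-3.141, 0.001, 1.778]
force: [-0.2, 1.3, 1.1]
width: 85.1
gripper_force: 0.0
```

```bash
python3 -m creep '[{"dx":0.022,"dy":-0.02,"dz":-0.03,"rx":0,"ry":0,"rz":-0.02,"grip":-1},{"dx":0.022,"dy":-0.02,"dz":-0.08,"rx":0,"ry":0,"rz":-0.033,"grip":-1},{"dx":0.022,"dy":-0.02,"dz":-0.1,"rx":0,"ry":0,"rz":-0.033,"grip":-1},{"dx":0.022,"dy":-0.02,"dz":-0.1,"rx":0,"ry":0,"rz":-0.033,"grip":-1},{"dx":0.022,"dy":-0.02,"dz":-0.1,"rx":0,"ry":0,"rz":-0.033,"grip":-1}]'
python3 - <<'E'
from h import *
t=get_image("top")[:,:,::-1];s=get_image("side")[:,:,::-1]
cv2.imwrite("pics/m1.png",np.hstack([crop(t,180,220,80,70,400,350),crop(s,205,110,100,120,292,350)]))
E
```

```text
clock: 1.35
eef_pos: [480.7, 387.3, 120.8]
tool_rot: [3.141, -0.001, 1.58]
force: [-0.3, -0.6, 0.2]
width: 85.6
gripper_force: 0.0
```

View pics/m1.png

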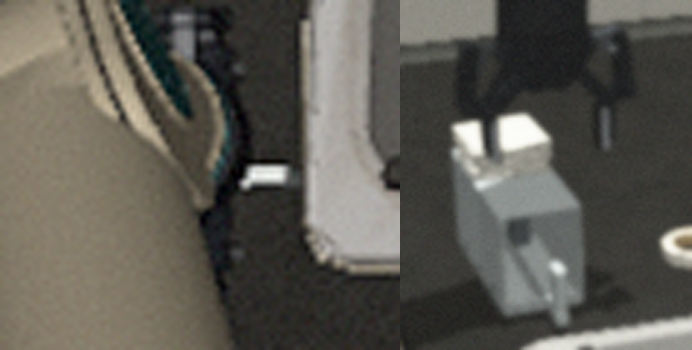

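The tab stands at about (233,255) in the top view, and the open fingers straddle its line. The offset along y matches perspective, so I descend and close.

```bash
python3 -m creep '[{"dx":0.003,"dy":-0.007,"dz":-0.08,"rx":0,"ry":0,"rz":-0.001,"grip":-1},{"dx":0.003,"dy":-0.007,"dz":-0.16,"rx":0,"ry":0,"rz":-0.001,"grip":-1},{"dx":0.003,"dy":-0.007,"dz":-0.212,"rx":0,"ry":0,"rz":-0.001,"grip":-1},{"dx":0.003,"dy":-0.007,"dz":-0.212,"rx":0,"ry":0,"rz":-0.001,"grip":-1},{"dx":0.003,"dy":-0.007,"dz":-0.212,"rx":0,"ry":0,"rz":-0.001,"grip":-1}]'
python3 -m creep '[{"dx":0,"dy":0,"dz":0,"rx":0,"ry":0,"rz":0,"grip":1},{"dx":0,"dy":0,"dz":0,"rx":0,"ry":0,"rz":0,"grip":1},{"dx":0,"dy":0,"dz":0,"rx":0,"ry":0,"rz":0,"grip":1},{"dx":0,"dy":0,"dz":0,"rx":0,"ry":0,"rz":0,"grip":1},{"dx":0,"dy":0,"dz":0,"rx":0,"ry":0,"rz":0,"grip":1}]'
```

```text
clock: 2.08
eef_pos: [482.5, 384.5, 36.6]
tool_rot: [3.14, -0.001, 1.572]
force: [0.6, 0.5, 0.2]
width: 85.5
gripper_force: 0.0
clock: 2.7
eef_pos: [481.7, 384.0, 35.4]
tool_rot: [3.142, -0.0, 1.572]
force: [-0.0, -0.4, -0.0]
width: -0.1
gripper_force: 0.0
```

```bash
python3 - <<'E'
from h import *
t=get_image("top")[:,:,::-1];s=get_image("side")[:,:,::-1]
cv2.imwrite("pics/m2.png",np.hstack([crop(t,190,230,60,50,400,333),crop(s,215,150,70,70,333,333)]))
for p in([482,384,36],[482,384,69],[482,384,109]):print(px("top",p),px("side",p))
E
```

```text
[235.1 255.2] [259.4 213.2]
[233.1 254.4] [258.9 201.8]
[230.4 253.3] [258.2 187.5]
```

View pics/m2.png

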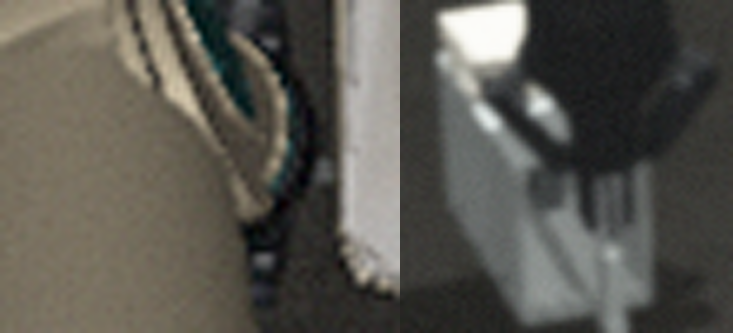

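```bash
python3 - <<'E'
from h import *
for p in([280,587,192],[280,587,205]):print(px("top",p),px("side",p))
for p in([481,387,121],[481,387,134],[481,410,134],[524,387,134],[438,387,134]):print(px("top",p),px("side",p))
s=cv2.imread("pics/side0.png");t=cv2.imread("pics/top0.png");f=get_image("side")[:,:,::-1];g=get_image("top")[:,:,::-1]
m=np.hstack([crop(s,120,40,60,100,240,400),crop(f,225,150,60,80,300,400)]);cv2.imwrite("pics/m3.png",m)
E
```

```text
[141.6 330.4] [161.7 137.8]
[139.6 330.8] [161.1 133. ]
[228.5 253.3] [257.3 182.7]
[227.6 253. ] [257.1 178. ]
[219.  252.9] [254.7 174.4]
[228. 237.] [273.7 175.7]
[227.1 269. ] [240.3 180.3]
```

View pics/m3.png

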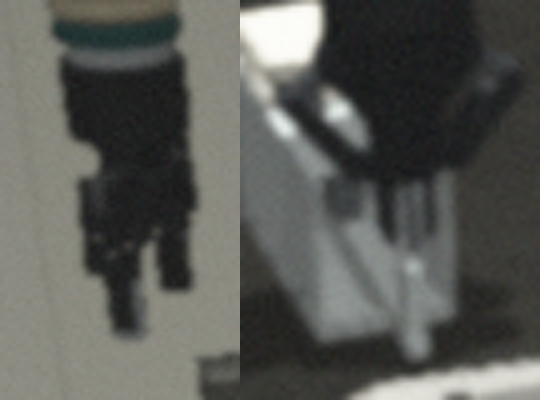

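The side view shows the shut fingers at about (259,198), ending just above the tab's top at (259,202). In all three poses the fingertips sit about 15 px (roughly 44 mm) higher than the reported TCP projects. So the real tips are about 44 mm above the reported z, which explains the missed grasp. I'll reopen, go lower in steps and watch the force.

```bash
python3 -m creep '[{"dx":0,"dy":0,"dz":0,"rx":0,"ry":0,"rz":0,"grip":-1},{"dx":0,"dy":0,"dz":0,"rx":0,"ry":0,"rz":0,"grip":-1},{"dx":0,"dy":0,"dz":0,"rx":0,"ry":0,"rz":0,"grip":-1},{"dx":0,"dy":0,"dz":-0.02,"rx":0,"ry":0,"rz":0,"grip":-1},{"dx":0,"dy":0,"dz":-0.04,"rx":0,"ry":0,"rz":0,"grip":-1}]'
python3 -m creep '[{"dx":0,"dy":0,"dz":-0.01,"rx":0,"ry":0,"rz":0,"grip":-1},{"dx":0,"dy":0,"dz":-0.02,"rx":0,"ry":0,"rz":0,"grip":-1},{"dx":0,"dy":0,"dz":-0.03,"rx":0,"ry":0,"rz":0,"grip":-1},{"dx":0,"dy":0,"dz":-0.04,"rx":0,"ry":0,"rz":0,"grip":-1},{"dx":0,"dy":0,"dz":-0.04,"rx":0,"ry":0,"rz":0,"grip":-1}]'
python3 - <<'E'
from h import *
t=get_image("top")[:,:,::-1];f=get_image("side")[:,:,::-1]
m=np.hstack([crop(t,200,225,50,60,333,400),crop(f,215,150,80,80,400,400)]);cv2.imwrite("pics/m4.png",m)
E
```

```text
clock: 3.52
eef_pos: [481.5, 383.9, 18.7]
tool_rot: [-3.141, 0.0, 1.572]
force: [-0.5, -0.2, 0.1]
width: 85.2
gripper_force: 0.0
clock: 4.15
eef_pos: [481.5, 383.8, 3.1]
tool_rot: [-3.141, 0.0, 1.572]
force: [0.4, 0.4, 0.3]
width: 85.3
gripper_force: 0.0
```

View pics/m4.png

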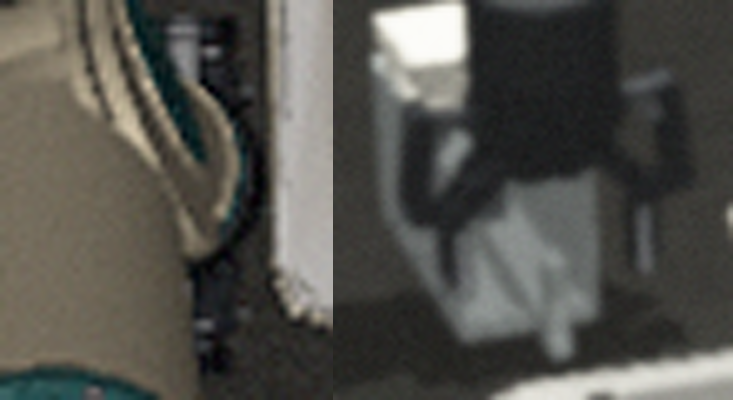

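The open fingers straddle the tab top at (258,201), with tips at (238,208) and (277,204). The real TCP is therefore about 41 mm above the reported z. I lower 7 mm more and close.

```bash
python3 -m creep '[{"dx":0,"dy":0,"dz":-0.016,"rx":0,"ry":0,"rz":0,"grip":-1},{"dx":0,"dy":0,"dz":-0.016,"rx":0,"ry":0,"rz":0,"grip":-0.5},{"dx":0,"dy":0,"dz":-0.016,"rx":0,"ry":0,"rz":0,"grip":0},{"dx":0,"dy":0,"dz":-0.016,"rx":0,"ry":0,"rz":0,"grip":0.5},{"dx":0,"dy":0,"dz":-0.016,"rx":0,"ry":0,"rz":0,"grip":1}]'
python3 -m creep '[{"dx":0,"dy":0,"dz":0,"rx":0,"ry":0,"rz":0,"grip":1},{"dx":0,"dy":0,"dz":0,"rx":0,"ry":0,"rz":0,"grip":1},{"dx":0,"dy":0,"dz":0,"rx":0,"ry":0,"rz":0,"grip":1},{"dx":0,"dy":0,"dz":0,"rx":0,"ry":0,"rz":0,"grip":1},{"dx":0,"dy":0,"dz":0,"rx":0,"ry":0,"rz":0,"grip":1}]'
```

```text
clock: 4.88
eef_pos: [481.7, 384.0, -2.9]
tool_rot: [3.141, -0.0, 1.572]
force: [0.1, -0.0, 0.1]
width: 12.1
gripper_force: 0.4
clock: 5.5
eef_pos: [481.8, 384.0, -2.9]
tool_rot: [3.141, -0.0, 1.572]
force: [1.1, -0.2, 2.5]
width: 9.0
gripper_force: 60.4
```

```bash
python3 -m creep '[{"dx":0,"dy":0,"dz":0.008,"rx":0,"ry":0,"rz":0,"grip":1},{"dx":0,"dy":0,"dz":0.016,"rx":0,"ry":0,"rz":0,"grip":1},{"dx":0,"dy":0,"dz":0.024,"rx":0,"ry":0,"rz":0,"grip":1},{"dx":0,"dy":0,"dz":0.032,"rx":0,"ry":0,"rz":0,"grip":1},{"dx":0,"dy":0,"dz":0.036,"rx":0,"ry":0,"rz":0,"grip":1}]'
python3 - <<'E'
from h import *
f=get_image("side")[:,:,::-1]
cv2.imwrite("pics/m5.png",crop(f,205,140,80,90,533,600))
s=ctrl.read_state();print(s["eef_pos"],s["force"],s["torque"])
E
```

```text
clock: 6.12
eef_pos: [481.8, 384.0, 11.7]
tool_rot: [3.141, -0.0, 1.572]
force: [0.2, 1.6, -1.3]
width: 9.3
gripper_force: 60.0
[481.8 384.1  11.8] [-0.3 -0.2 -0.9] [-0.2  0.   0. ]
```

View pics/m5.png

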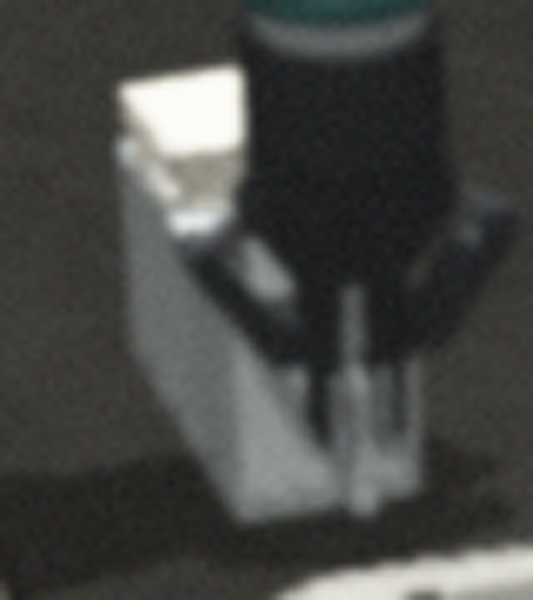

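The tab is held between the fingers at about (258,210), and the wrist carries the rake's 1.2 N. Drawing it out along -y.

```bash
python3 -m creep '[{"dx":0,"dy":-0.02,"dz":0.001,"rx":0,"ry":0,"rz":0,"grip":1},{"dx":0,"dy":-0.06,"dz":0.001,"rx":0,"ry":0,"rz":0,"grip":1},{"dx":0.001,"dy":-0.1,"dz":0.001,"rx":0,"ry":0,"rz":0,"grip":1},{"dx":0.001,"dy":-0.15,"dz":0.001,"rx":0,"ry":0,"rz":0,"grip":1},{"dx":0.002,"dy":-0.2,"dz":0.001,"rx":0,"ry":0,"rz":0,"grip":1}]'
python3 -m creep '[{"dx":0.001,"dy":-0.05,"dz":0.001,"rx":0,"ry":0,"rz":0,"grip":1},{"dx":0.001,"dy":-0.1,"dz":0.001,"rx":0,"ry":0,"rz":0,"grip":1},{"dx":0.002,"dy":-0.16,"dz":0.001,"rx":0,"ry":0,"rz":0,"grip":1},{"dx":0.002,"dy":-0.22,"dz":0.002,"rx":0,"ry":0,"rz":0,"grip":1},{"dx":0.003,"dy":-0.27,"dz":0.01,"rx":0,"ry":0,"rz":0,"grip":1}]'
python3 - <<'E'
from h import *
f=get_image("side")[:,:,::-1];t=get_image("top")[:,:,::-1]
cv2.imwrite("pics/m6.png",np.hstack([crop(f,215,130,130,150,390,450),crop(t,180,220,130,150,390,450)]))
E
```

```text
clock: 6.8
eef_pos: [482.5, 302.0, 11.9]
tool_rot: [-3.141, 0.0, 1.571]
force: [-0.0, -0.9, -1.2]
width: 9.2
gripper_force: 60.0
clock: 7.42
eef_pos: [483.5, 194.1, 15.8]
tool_rot: [-3.141, 0.0, 1.571]
force: [-0.4, 0.3, -1.7]
width: 9.0
gripper_force: 60.0
```

View pics/m6.png

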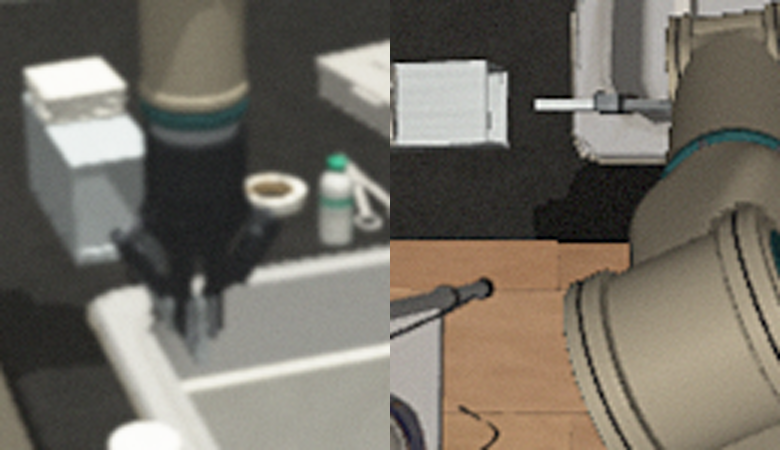

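The rake is out of the riser. In the top view its far end is at (228,255) and the handle at (252,254), with the bar along y. I lift it and carry it to the tray's front strip.

```bash
python3 -m creep '[{"dx":0,"dy":0,"dz":0.06,"rx":0,"ry":0,"rz":0,"grip":1},{"dx":0,"dy":-0.01,"dz":0.14,"rx":0,"ry":0,"rz":0,"grip":1},{"dx":0,"dy":-0.05,"dz":0.22,"rx":0,"ry":0,"rz":0,"grip":1},{"dx":0,"dy":-0.14,"dz":0.25,"rx":0,"ry":0,"rz":0,"grip":1},{"dx":0,"dy":-0.25,"dz":0.25,"rx":0,"ry":0,"rz":0,"grip":1}]'
python3 -m creep '[{"dx":-0.01,"dy":-0.14,"dz":0,"rx":0,"ry":0,"rz":0,"grip":1},{"dx":-0.02,"dy":-0.28,"dz":0,"rx":0,"ry":0,"rz":0,"grip":1},{"dx":-0.03,"dy":-0.42,"dz":0,"rx":0,"ry":0,"rz":0,"grip":1},{"dx":-0.04,"dy":-0.56,"dz":0,"rx":0,"ry":0,"rz":0,"grip":1},{"dx":-0.05,"dy":-0.7,"dz":0,"rx":0,"ry":0,"rz":0,"grip":1}]'
python3 -m creep '[{"dx":-0.01,"dy":-0.13,"dz":0,"rx":0,"ry":0,"rz":0.005,"grip":1},{"dx":-0.02,"dy":-0.26,"dz":0,"rx":0,"ry":0,"rz":0.01,"grip":1},{"dx":-0.03,"dy":-0.38,"dz":0,"rx":0,"ry":0,"rz":0.0127,"grip":1},{"dx":-0.041,"dy":-0.46,"dz":0,"rx":0,"ry":0,"rz":0.0127,"grip":1},{"dx":-0.041,"dy":-0.507,"dz":0,"rx":0,"ry":0,"rz":0.0127,"grip":1}]'
```

```text
clock: 8.15
eef_pos: [484.9, 97.1, 117.0]
tool_rot: [3.138, -0.002, 1.576]
force: [-0.5, -1.2, -1.4]
width: 9.1
gripper_force: 60.0
clock: 8.78
eef_pos: [464.3, -185.1, 115.9]
tool_rot: [3.14, -0.0, 1.574]
force: [2.0, 0.6, -1.1]
width: 9.2
gripper_force: 60.0
clock: 9.4
eef_pos: [447.1, -388.4, 115.7]
tool_rot: [3.141, 0.0, 1.65]
force: [-0.0, -0.0, -1.7]
width: 8.8
gripper_force: 60.0
```

```bash
python3 -m creep '[{"dx":0,"dy":-0.001,"dz":-0.08,"rx":0,"ry":0,"rz":0,"grip":1},{"dx":0,"dy":-0.001,"dz":-0.16,"rx":0,"ry":0,"rz":0,"grip":1},{"dx":0,"dy":-0.001,"dz":-0.22,"rx":0,"ry":0,"rz":0,"grip":1},{"dx":0,"dy":-0.001,"dz":-0.255,"rx":0,"ry":0,"rz":0,"grip":1},{"dx":0,"dy":-0.001,"dz":-0.275,"rx":0,"ry":0,"rz":0,"grip":1}]'
python3 - <<'E'
from h import *
f=get_image("side")[:,:,::-1];t=get_image("top")[:,:,::-1]
cv2.imwrite("pics/m7.png",np.hstack([crop(f,280,290,200,170,400,340),crop(t,395,185,140,119,400,340)]))
E
```

```text
clock: 10.02
eef_pos: [447.9, -386.5, 5.3]
tool_rot: [3.141, -0.001, 1.653]
force: [0.4, 0.1, -1.5]
width: 9.3
gripper_force: 59.9
```

View pics/m7.png

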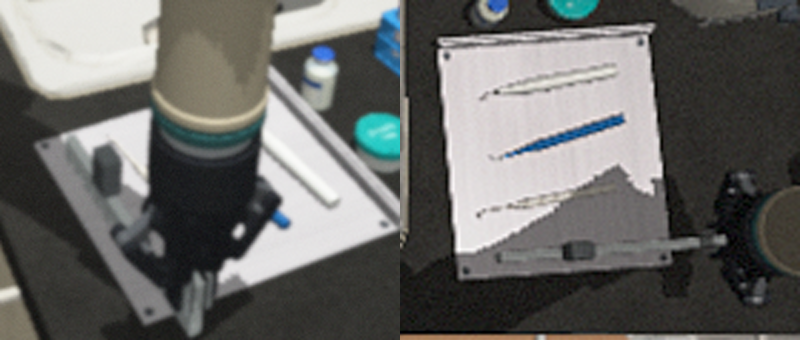

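The rake hangs just above the tray's front strip, parallel to the front edge. The bar runs from (429,275) to (507,269) in the top view, with the handle at (457,272), clear of the probe. I'll set it down by force, as the ten pictures are used up.

```bash
python3 -m creep '[{"dx":0,"dy":0,"dz":-0.004,"rx":0,"ry":0,"rz":0,"grip":1},{"dx":0,"dy":0,"dz":-0.008,"rx":0,"ry":0,"rz":0,"grip":1},{"dx":0,"dy":0,"dz":-0.012,"rx":0,"ry":0,"rz":0,"grip":1},{"dx":0,"dy":0,"dz":-0.015,"rx":0,"ry":0,"rz":0,"grip":1},{"dx":0,"dy":0,"dz":-0.015,"rx":0,"ry":0,"rz":0,"grip":1}]'
python3 -c "
from h import *
s=ctrl.read_state();print(s['force'],s['torque'])"
python3 -m creep '[{"dx":0,"dy":0,"dz":-0.002,"rx":0,"ry":0,"rz":0,"grip":1},{"dx":0,"dy":0,"dz":-0.004,"rx":0,"ry":0,"rz":0,"grip":1},{"dx":0,"dy":0,"dz":-0.005,"rx":0,"ry":0,"rz":0,"grip":1},{"dx":0,"dy":0,"dz":-0.005,"rx":0,"ry":0,"rz":0,"grip":1},{"dx":0,"dy":0,"dz":-0.005,"rx":0,"ry":0,"rz":0,"grip":1}]'
python3 -c "
from h import *
s=ctrl.read_state();print(s['force'],s['torque'])"
```

```text
clock: 10.75
eef_pos: [447.2, -387.2, -0.3]
tool_rot: [-3.141, -0.0, 1.652]
force: [-0.3, -0.2, -1.7]
width: 9.2
gripper_force: 59.9
[-0.3 -0.2 -1.7] [-0.2  0.  -0. ]
clock: 11.38
eef_pos: [447.3, -387.2, -2.2]
tool_rot: [3.142, 0.0, 1.652]
force: [-0.3, -1.1, -1.2]
width: 9.0
gripper_force: 59.9
[-0.3 -1.1 -1.2] [-0.2 -0.   0. ]
```

```bash
python3 -m creep '[{"dx":0,"dy":0,"dz":-0.001,"rx":0,"ry":0,"rz":0,"grip":1},{"dx":0,"dy":0,"dz":-0.002,"rx":0,"ry":0,"rz":0,"grip":1},{"dx":0,"dy":0,"dz":-0.003,"rx":0,"ry":0,"rz":0,"grip":1},{"dx":0,"dy":0,"dz":-0.003,"rx":0,"ry":0,"rz":0,"grip":1},{"dx":0,"dy":0,"dz":-0.003,"rx":0,"ry":0,"rz":0,"grip":1}]'
python3 -c "
from h import *
s=ctrl.read_state();print(s['force'],s['torque'])"
```

```text
clock: 12.0
eef_pos: [447.4, -387.5, -3.0]
tool_rot: [3.141, 0.0, 1.652]
force: [-0.5, -0.7, 4.3]
width: 9.4
gripper_force: 60.8
[-0.5 -0.7  4.3] [0.1 0.2 0.1]
```

```bash
python3 -m creep '[{"dx":0,"dy":0,"dz":0,"rx":0,"ry":0,"rz":0,"grip":0.7},{"dx":0,"dy":0,"dz":0,"rx":0,"ry":0,"rz":0,"grip":0.4},{"dx":0,"dy":0,"dz":0,"rx":0,"ry":0,"rz":0,"grip":0},{"dx":0,"dy":0,"dz":0,"rx":0,"ry":0,"rz":0,"grip":-0.3},{"dx":0,"dy":0,"dz":0,"rx":0,"ry":0,"rz":0,"grip":-0.3}]'
python3 -m creep '[{"dx":0,"dy":0,"dz":0.03,"rx":0,"ry":0,"rz":0,"grip":-0.3},{"dx":0,"dy":0,"dz":0.08,"rx":0,"ry":0,"rz":0,"grip":-0.3},{"dx":0,"dy":0,"dz":0.13,"rx":0,"ry":0,"rz":0,"grip":-0.3},{"dx":0,"dy":0,"dz":0.18,"rx":0,"ry":0,"rz":0,"grip":-0.3},{"dx":0,"dy":0,"dz":0.18,"rx":0,"ry":0,"rz":0,"grip":-0.3}]'
python3 - <<'E'
from h import *
print(onz("top",(457.1,271.9),76))
t=get_image("top")[:,:,::-1];cv2.imwrite("pics/t8.png",t);s=get_image("side")[:,:,::-1];cv2.imwrite("pics/s8.png",s)
g=cv2.cvtColor(t,cv2.COLOR_BGR2GRAY)
print("cols 420-515 step 2; rows 262-284")
for r in range(262,285):print(r,*g[r,424:516:3])
E
```

```text
clock: 12.62
eef_pos: [447.2, -387.2, -3.4]
tool_rot: [-3.142, -0.0, 1.652]
force: [0.2, 0.5, -0.9]
width: 55.2
gripper_force: 0.0
clock: 13.25
eef_pos: [448.5, -388.3, 70.7]
tool_rot: [3.139, 0.003, 1.652]
force: [0.0, 0.7, -0.2]
width: 55.7
gripper_force: 0.0
[ 436.7 -242.7   76. ]
cols 420-515 step 2; rows 262-284
262 226 224 222 223 234 164 109 115 113 114 111 110 111 108 109 110 112 107 105 109 108 118 18 38 48 49 36 43 44 48 45
263 229 224 223 225 220 105 108 114 108 112 107 108 111 109 110 108 111 106 103 109 109 119 24 34 44 46 40 43 48 47 43
264 226 226 222 234 145 110 113 114 109 114 111 113 110 108 109 111 109 106 103 110 104 112 27 31 39 45 45 45 43 40 47
265 229 224 225 220 108 112 110 112 108 111 110 113 107 111 109 113 112 106 104 108 107 110 18 34 45 49 44 41 45 38 47
266 227 224 232 144 110 113 109 111 108 109 109 111 107 108 108 113 109 105 104 109 108 112 24 34 39 46 47 36 23 34 44
267 226 227 223 111 115 115 107 113 112 116 112 113 111 110 110 116 110 105 104 106 105 111 17 26 24 23 53 71 171 163 43
268 228 236 148 109 111 116 112 115 112 112 115 116 116 110 112 1
[... 1114 characters left out ...]
 118 114 112 116 115 110 106 117 110 115 122 121 102 82 136 66 73 47 42 24 24 48 46 49 46 45 42 33
279 115 115 117 117 119 114 116 119 117 122 121 93 82 74 71 53 47 38 36 28 23 26 20 26 51 45 42 44 38 45 52
280 117 123 123 126 132 138 104 81 72 71 72 45 30 19 15 24 44 40 44 45 21 23 19 25 47 47 40 48 49 50 61
281 139 108 92 76 72 86 55 32 20 12 13 28 23 19 14 43 56 46 51 48 15 29 26 40 41 44 44 45 47 43 45
282 79 60 37 21 21 17 16 21 31 30 25 23 25 29 38 42 45 46 48 50 19 31 28 51 47 49 43 45 40 44 39
283 15 21 24 31 22 19 31 29 23 26 29 31 27 29 50 49 50 47 44 35 27 28 29 36 50 44 45 42 43 43 47
284 27 28 30 33 21 31 21 23 30 32 31 27 26 45 42 47 48 48 50 48 25 23 23 31 41 44 50 42 41 47 41
```

```bash
python3 - <<'E'
from h import *
print(onz("top",(509,268.6),69),onz("top",(455.8,271.9),69),onz("top",(428.5,274.2),29),onz("top",(433,274),29),onz("top",(490,270.6),29))
g=cv2.cvtColor(cv2.imread("pics/t8.png"),cv2.COLOR_BGR2GRAY)
for r in range(267,279):print(r,*g[r,446:466])
print(px("top",[436.2,-249.5,69]))
E
```

```text
[ 447.2 -390.2   69. ] [ 437. -241.   69.] [ 431.4 -173.4   29. ] [ 432.  -186.3   29. ] [ 442.9 -350.8   29. ]
267 114 112 112 110 107 116 112 114 112 111 112 113 110 107 111 111 110 110 108 110
268 113 112 112 107 109 112 116 116 115 112 115 116 111 114 116 112 115 110 108 114
269 110 109 111 108 109 119 113 99 86 89 90 75 79 77 79 93 101 111 113 109
270 114 109 111 111 103 86 66 51 54 74 72 64 71 69 70 69 86 99 91 96
271 113 99 97 105 90 47 23 36 49 73 78 76 73 72 70 64 89 119 105 111
272 121 117 118 123 111 61 27 39 48 71 79 73 72 74 70 71 75 111 122 119
273 121 123 125 128 115 64 28 31 49 77 77 73 77 70 69 67 78 113 126 124
274 127 131 129 133 120 68 34 32 44 77 82 77 74 76 74 61 71 89 105 111
275 100 102 108 94 93 53 28 33 38 54 62 58 48 44 53 60 78 105 104 112
276 103 104 106 101 97 92 69 53 60 83 84 98 97 97 97 96 105 111 111 107
277 112 113 110 112 114 112 103 107 105 107 110 117 119 115 112 115 113 111 113 107
278 114 115 110 113 109 106 113 118 117 114 118 110 115 116 115 114 116 122 120 123
[458.8 272.2]
```

```bash
python3 -m creep '[{"dx":-0.006,"dy":0.06,"dz":0,"rx":0,"ry":0,"rz":0,"grip":-0.3},{"dx":-0.015,"dy":0.16,"dz":0,"rx":0,"ry":0,"rz":0,"grip":-0.3},{"dx":-0.024,"dy":0.27,"dz":0,"rx":0,"ry":0,"rz":0,"grip":-0.3},{"dx":-0.03,"dy":0.349,"dz":0,"rx":0,"ry":0,"rz":0,"grip":-0.3},{"dx":-0.03,"dy":0.349,"dz":0,"rx":0,"ry":0,"rz":0,"grip":-0.3}]'
python3 -c "
from h import *
s=ctrl.read_state();print(s['eef_pos'])"
```

```text
clock: 13.98
eef_pos: [434.5, -244.1, 67.7]
tool_rot: [-3.139, -0.003, 1.656]
force: [0.2, -0.6, -0.3]
width: 55.7
gripper_force: 0.0
[ 434.5 -244.1   67.7]
```

```bash
python3 -m creep '[{"dx":0.002,"dy":0,"dz":0,"rx":0,"ry":0,"rz":0,"grip":-0.3},{"dx":0.002,"dy":0,"dz":-0.06,"rx":0,"ry":0,"rz":0,"grip":-0.3},{"dx":0.002,"dy":0,"dz":-0.12,"rx":0,"ry":0,"rz":0,"grip":-0.3},{"dx":0.002,"dy":0,"dz":-0.16,"rx":0,"ry":0,"rz":0,"grip":-0.3},{"dx":0.002,"dy":0,"dz":-0.175,"rx":0,"ry":0,"rz":0,"grip":-0.3}]'
python3 -m creep '[{"dx":0,"dy":0,"dz":0,"rx":0,"ry":0,"rz":0,"grip":0},{"dx":0,"dy":0,"dz":0,"rx":0,"ry":0,"rz":0,"grip":0.3},{"dx":0,"dy":0,"dz":0,"rx":0,"ry":0,"rz":0,"grip":1},{"dx":0,"dy":0,"dz":0,"rx":0,"ry":0,"rz":0,"grip":1},{"dx":0,"dy":0,"dz":0,"rx":0,"ry":0,"rz":0,"grip":1}]'
python3 -c "
from h import *
s=ctrl.read_state();print(s['eef_pos'],s['force'],s['torque'])"
```

```text
clock: 14.6
eef_pos: [435.5, -248.3, -2.4]
tool_rot: [-3.14, -0.0, 1.651]
force: [0.6, -0.1, -0.1]
width: 55.5
gripper_force: 0.0
clock: 15.22
eef_pos: [436.6, -247.9, -0.6]
tool_rot: [3.14, 0.001, 1.652]
force: [0.5, 0.6, 6.4]
width: 17.5
gripper_force: 59.3
[ 436.6 -247.9   -0.6] [0.5 0.6 6.4] [ 0.   0.2 -0. ]
```

```bash
python3 -m creep '[{"dx":0,"dy":0,"dz":0.003,"rx":0,"ry":0,"rz":0,"grip":1},{"dx":0.01,"dy":0.0008,"dz":0.004,"rx":0,"ry":0,"rz":0,"grip":1},{"dx":0.025,"dy":0.002,"dz":0.004,"rx":0,"ry":0,"rz":0,"grip":1},{"dx":0.045,"dy":0.0036,"dz":0.004,"rx":0,"ry":0,"rz":0,"grip":1},{"dx":0.06,"dy":0.0048,"dz":0.004,"rx":0,"ry":0,"rz":0,"grip":1}]'
python3 -c "
from h import *
s=ctrl.read_state();print(s['eef_pos'],s['force'],s['torque'])"
```

```text
clock: 15.85
eef_pos: [461.0, -245.5, 0.1]
tool_rot: [3.141, 0.0, 1.652]
force: [-0.4, -0.4, -1.8]
width: 17.3
gripper_force: 58.5
[ 461.  -245.5    0.1] [-0.4 -0.4 -1.8] [-0.  0.  0.]
```

```bash
python3 -m creep '[{"dx":0.014,"dy":0.0011,"dz":0,"rx":0,"ry":0,"rz":0,"grip":1},{"dx":0.028,"dy":0.0022,"dz":0,"rx":0,"ry":0,"rz":0,"grip":1},{"dx":0.042,"dy":0.0033,"dz":0,"rx":0,"ry":0,"rz":0,"grip":1},{"dx":0.056,"dy":0.0045,"dz":0,"rx":0,"ry":0,"rz":0,"grip":1},{"dx":0.07,"dy":0.0056,"dz":0,"rx":0,"ry":0,"rz":0,"grip":1}]'
python3 -m creep '[{"dx":0.014,"dy":0.0011,"dz":0,"rx":0,"ry":0,"rz":0,"grip":1},{"dx":0.028,"dy":0.0022,"dz":0,"rx":0,"ry":0,"rz":0,"grip":1},{"dx":0.042,"dy":0.0033,"dz":0,"rx":0,"ry":0,"rz":0,"grip":1},{"dx":0.056,"dy":0.0045,"dz":0,"rx":0,"ry":0,"rz":0,"grip":1},{"dx":0.07,"dy":0.0056,"dz":0,"rx":0,"ry":0,"rz":0,"grip":1}]'
python3 -c "
from h import *
s=ctrl.read_state();print(s['eef_pos'],s['force'],s['torque'])
t=get_image('top')[:,:,::-1];cv2.imwrite('pics/t9.png',t);s=get_image('side')[:,:,::-1];cv2.imwrite('pics/s9.png',s)
h=cv2.cvtColor(t,cv2.COLOR_BGR2HSV);m=cv2.inRange(h,(95,120,50),(125,255,255));m[:200]=0;m[:,:400]=0;m[:,500:]=0
print('blue',cv2.minAreaRect(cv2.findNonZero(m)),m.sum()//255)"
```

```text
clock: 16.48
eef_pos: [488.4, -243.4, 0.2]
tool_rot: [-3.142, -0.0, 1.652]
force: [0.0, -0.2, -1.7]
width: 16.9
gripper_force: 58.5
clock: 17.1
eef_pos: [516.4, -241.1, 0.2]
tool_rot: [-3.142, -0.0, 1.652]
force: [-0.4, -0.3, -1.1]
width: 17.1
gripper_force: 58.5
[ 516.4 -241.1    0.2] [-0.4 -0.3 -1.1] [ 0.1  0.  -0. ]
blue ((444.65362548828125, 328.8067932128906), (63.5660285949707, 191.34156799316406), 12.49433422088623) 48
```

```bash
python3 -m creep '[{"dx":0.014,"dy":0.0011,"dz":0,"rx":0,"ry":0,"rz":0,"grip":1},{"dx":0.028,"dy":0.0022,"dz":0,"rx":0,"ry":0,"rz":0,"grip":1},{"dx":0.042,"dy":0.0033,"dz":0,"rx":0,"ry":0,"rz":0,"grip":1},{"dx":0.056,"dy":0.0045,"dz":0,"rx":0,"ry":0,"rz":0,"grip":1},{"dx":0.07,"dy":0.0056,"dz":0,"rx":0,"ry":0,"rz":0,"grip":1}]'
python3 -m creep '[{"dx":0.012,"dy":0.001,"dz":0,"rx":0,"ry":0,"rz":0,"grip":1},{"dx":0.024,"dy":0.0019,"dz":0,"rx":0,"ry":0,"rz":0,"grip":1},{"dx":0.036,"dy":0.0029,"dz":0,"rx":0,"ry":0,"rz":0,"grip":1},{"dx":0.048,"dy":0.0038,"dz":0,"rx":0,"ry":0,"rz":0,"grip":1},{"dx":0.06,"dy":0.0048,"dz":0,"rx":0,"ry":0,"rz":0,"grip":1}]'
python3 -c "
from h import *
s=ctrl.read_state();print(s['eef_pos'],s['force'],s['torque'])
t=get_image('top')[:,:,::-1];cv2.imwrite('pics/t10.png',t);s=get_image('side')[:,:,::-1];cv2.imwrite('pics/s10.png',s)
g=cv2.cvtColor(t,cv2.COLOR_BGR2HSV)
for r in range(190,250,2):print(r,*[('b' if (95<p[0]<125 and p[1]>120) else '#' if p[2]<70 else '+' if p[2]<150 else '.' if p[2]<210 else ' ') for p in g[r,404:500:1]],sep='')"
```

```text
clock: 17.82
eef_pos: [544.4, -238.9, 0.2]
tool_rot: [-3.142, -0.0, 1.652]
force: [0.1, -0.2, -2.1]
width: 16.6
gripper_force: 58.6
clock: 18.45
eef_pos: [568.4, -237.0, 0.2]
tool_rot: [-3.142, -0.0, 1.652]
force: [-0.2, 0.0, -1.9]
width: 17.0
gripper_force: 58.5
[ 568.4 -237.     0.2] [-0.2  0.  -1.9] [0.1 0.  0. ]
190################++#++......+##################+++......++#####################++##++..++.++....+
192#################++##+++++#################################################b#++##+...++...++++++
194###########################################################+++++++##++######++##+...+#+..+++++++
196##############################+++++...............+............  .#bb###b#++###+...+#+..++++++++
198####+.+.............++............  ...+++++++++++++++++++++.....+#b#####++###+...+#++++++++++++
200####+. ...+++++++++++++++++++++................ .##++++##+.  ..+########++###+...+++++++++++++++
202####+.......... .                 ...... ..... .####++++##+ ...+######++###++.++#+++++++++++++++
204####. +++++++..       .               ... ..  .+#####+++#+.++########++###+++##
[... 1517 characters left out ...]

236#######+++++++++++++++++++++++++++++++++.      .##b##########b+     .##########+++++++++++++++++
238#######++++++++++++++++++....++++++++++++++.   .##b######++++.      .b########++++++++++++++++++
240#######++++++++++++++++        .++++++++++.     .####++##++++.   .##++++++######++++++++++++++++
242########+++++++++++++          .+++++++++.       .+######++###. +###++++++#++++#++++++++++++++++
244########++++++++++             .+++++++++.         .####++++###+####++++++#++++++#++++++++++++++
246#########+.  ...               .+++++++++.          .++++++..+##++#+++++++#+++++++++++++++++++++
248########.                       .........                   +###++#++.+.+++..+++++++++++++++++++
```

```bash
python3 -m creep '[{"dx":0.01,"dy":0.0008,"dz":0,"rx":0,"ry":0,"rz":0,"grip":1},{"dx":0.02,"dy":0.0016,"dz":0,"rx":0,"ry":0,"rz":0,"grip":1},{"dx":0.03,"dy":0.0024,"dz":0,"rx":0,"ry":0,"rz":0,"grip":1},{"dx":0.04,"dy":0.0032,"dz":0,"rx":0,"ry":0,"rz":0,"grip":1},{"dx":0.05,"dy":0.004,"dz":0,"rx":0,"ry":0,"rz":0,"grip":1}]'
python3 -m creep '[{"dx":0.006,"dy":0.0005,"dz":0,"rx":0,"ry":0,"rz":0,"grip":1},{"dx":0.012,"dy":0.001,"dz":0,"rx":0,"ry":0,"rz":0,"grip":1},{"dx":0.018,"dy":0.0014,"dz":0,"rx":0,"ry":0,"rz":0,"grip":1},{"dx":0.024,"dy":0.0019,"dz":0,"rx":0,"ry":0,"rz":0,"grip":1},{"dx":0.03,"dy":0.0024,"dz":0,"rx":0,"ry":0,"rz":0,"grip":1}]'
python3 -c "
from h import *
s=ctrl.read_state();print(s['eef_pos'],s['force'],s['torque'])"
```

```text
clock: 19.18
eef_pos: [588.1, -235.4, 0.2]
tool_rot: [-3.141, -0.0, 1.652]
force: [-0.7, -0.1, -0.8]
width: 17.3
gripper_force: 58.5
clock: 19.8
eef_pos: [600.2, -234.5, 0.2]
tool_rot: [3.142, -0.0, 1.652]
force: [-1.6, -0.5, -1.2]
width: 17.2
gripper_force: 58.5
[ 600.2 -234.5    0.2] [-1.6 -0.5 -1.2] [ 0.1  0.1 -0. ]
```

```bash
python3 -m creep '[{"dx":0.005,"dy":0.0004,"dz":0,"rx":0,"ry":0,"rz":0,"grip":1},{"dx":0.01,"dy":0.0008,"dz":0,"rx":0,"ry":0,"rz":0,"grip":1},{"dx":0.015,"dy":0.0012,"dz":0,"rx":0,"ry":0,"rz":0,"grip":1},{"dx":0.02,"dy":0.0016,"dz":0,"rx":0,"ry":0,"rz":0,"grip":1},{"dx":0.02,"dy":0.0016,"dz":0,"rx":0,"ry":0,"rz":0,"grip":1}]'
python3 -c "
from h import *
s=ctrl.read_state();print(s['eef_pos'],s['force'],s['torque'])"
```

```text
clock: 20.42
eef_pos: [608.5, -233.8, 0.2]
tool_rot: [3.141, 0.0, 1.652]
force: [0.1, 0.5, -1.8]
width: 16.8
gripper_force: 58.7
[ 608.5 -233.8    0.2] [ 0.1  0.5 -1.8] [ 0.1  0.  -0. ]
```

```bash
python3 -m creep '[{"dx":0.003,"dy":0.0002,"dz":0,"rx":0,"ry":0,"rz":0,"grip":1},{"dx":0.005,"dy":0.0004,"dz":0,"rx":0,"ry":0,"rz":0,"grip":1},{"dx":0.008,"dy":0.0006,"dz":0,"rx":0,"ry":0,"rz":0,"grip":1},{"dx":0.01,"dy":0.0008,"dz":0,"rx":0,"ry":0,"rz":0,"grip":1},{"dx":0.01,"dy":0.0008,"dz":0,"rx":0,"ry":0,"rz":0,"grip":1}]'
python3 -c "
from h import *
s=ctrl.read_state();print(s['eef_pos'],s['force'],s['torque'])"
```

```text
clock: 21.05
eef_pos: [612.3, -233.5, 0.2]
tool_rot: [3.141, 0.0, 1.652]
force: [0.3, 0.3, -2.0]
width: 17.3
gripper_force: 58.6
[ 612.3 -233.5    0.2] [ 0.3  0.3 -2. ] [ 0.1  0.1 -0. ]
```

```bash
python3 -m creep '[{"dx":0.002,"dy":0.0002,"dz":0,"rx":0,"ry":0,"rz":0,"grip":1},{"dx":0.004,"dy":0.0003,"dz":0,"rx":0,"ry":0,"rz":0,"grip":1},{"dx":0.006,"dy":0.0005,"dz":0,"rx":0,"ry":0,"rz":0,"grip":1},{"dx":0.006,"dy":0.0005,"dz":0,"rx":0,"ry":0,"rz":0,"grip":1},{"dx":0.006,"dy":0.0005,"dz":0,"rx":0,"ry":0,"rz":0,"grip":1}]'
python3 -c "
from h import *
s=ctrl.read_state();print(s['eef_pos'],s['force'],s['torque'])"
```

```text
clock: 21.68
eef_pos: [614.7, -233.3, 0.2]
tool_rot: [3.141, 0.0, 1.652]
force: [0.3, -0.0, -1.5]
width: 17.2
gripper_force: 58.6
[ 614.7 -233.3    0.2] [ 0.3 -0.  -1.5] [0. 0. 0.]
```

```bash
python3 -m creep '[{"dx":0.002,"dy":0.0002,"dz":0,"rx":0,"ry":0,"rz":0,"grip":1},{"dx":0.004,"dy":0.0003,"dz":0,"rx":0,"ry":0,"rz":0,"grip":1},{"dx":0.004,"dy":0.0003,"dz":0,"rx":0,"ry":0,"rz":0,"grip":1},{"dx":0.004,"dy":0.0003,"dz":0,"rx":0,"ry":0,"rz":0,"grip":1},{"dx":0.004,"dy":0.0003,"dz":0,"rx":0,"ry":0,"rz":0,"grip":1}]'
python3 -c "
from h import *
s=ctrl.read_state();print(s['eef_pos'],s['force'],s['torque'])"
```

```text
clock: 22.3
eef_pos: [616.2, -233.2, 0.2]
tool_rot: [3.141, -0.0, 1.652]
force: [-0.7, -0.3, -1.4]
width: 17.3
gripper_force: 58.6
[ 616.2 -233.2    0.2] [-0.7 -0.3 -1.4] [ 0.   0.1 -0. ]
```

```bash
python3 -m creep '[{"dx":0.002,"dy":0.0002,"dz":0,"rx":0,"ry":0,"rz":0,"grip":1},{"dx":0.004,"dy":0.0003,"dz":0,"rx":0,"ry":0,"rz":0,"grip":1},{"dx":0.004,"dy":0.0003,"dz":0,"rx":0,"ry":0,"rz":0,"grip":1},{"dx":0.004,"dy":0.0003,"dz":0,"rx":0,"ry":0,"rz":0,"grip":1},{"dx":0.004,"dy":0.0003,"dz":0,"rx":0,"ry":0,"rz":0,"grip":1}]'
python3 -c "
from h import *
s=ctrl.read_state();print(s['eef_pos'],s['force'],s['torque'])
for n in('top','side'):
    t=get_image(n)[:,:,::-1];cv2.imwrite('pics/%s11.png'%n,t)
t=cv2.imread('pics/top11.png');g=cv2.cvtColor(t,cv2.COLOR_BGR2GRAY)
for r in range(192,222):print(r,*g[r,409:440:1])"
```

```text
clock: 22.92
eef_pos: [616.8, -233.0, 0.0]
tool_rot: [-3.14, -0.001, 1.652]
force: [-3.9, 0.2, -0.2]
width: 17.0
gripper_force: 58.8
[ 616.8 -233.     0. ] [-3.9  0.2 -0.2] [ 0.   1.  -0.2]
192 31 29 31 30 21 24 27 29 24 21 19 56 84 75 61 46 66 96 121 110 65 18 17 24 25 23 26 23 19 32 50
193 31 29 33 21 23 15 26 22 30 29 18 29 61 68 68 69 64 68 62 53 40 28 26 25 24 22 20 23 35 18 38
194 29 20 27 27 24 23 25 29 17 29 25 19 29 45 48 57 62 62 49 41 48 36 27 34 22 26 23 22 24 19 30
195 23 19 29 25 22 21 20 20 30 29 22 22 14 21 24 19 36 30 46 44 44 41 25 19 17 18 17 11 15 16 10
196 32 25 27 25 25 31 18 26 21 18 18 10 10 15 16 15 16 11 19 26 25 34 31 39 46 53 60 59 76 88 89
197 15 13 8 14 22 18 29 38 34 42 53 66 64 83 102 86 87 91 91 101 98 100 100 98 99 100 99 92 103 102 94
198 92 89 95 96 99 99 101 100 101 102 104 105 96 99 106 99 95 94 101 96 96 95 95 98 98 98 103 95 102 106 104
199 105 95 94 100 100 94 93 103 100 103 95 95 102 96 93 113 109 105 104 91 76 80 78 71 70 61 73 64 67 65 74
200 90 114 104 100 93 90 78 80 75 72 63 66 62 64 61 69 75 78 76 83 78 83 77 73 65 67 85 92 88 87 97
201
[... 1839 characters left out ...]
12 98 103 104 99 107 112 110 108 107 107 107 114 115 114 112 110 107 105
217 79 124 107 108 110 107 110 112 109 112 108 106 112 113 111 116 111 109 112 109 109 110 109 116 110 109 114 109 112 112 109
218 74 116 111 108 109 107 107 105 109 110 113 110 111 111 108 110 113 111 108 106 109 111 104 109 112 104 109 107 112 106 108
219 60 104 110 110 107 110 111 111 111 112 114 108 107 112 110 110 109 103 113 105 106 109 106 110 109 108 109 107 113 108 107
220 54 100 115 109 109 106 106 109 111 109 112 111 105 111 111 109 108 104 105 94 99 98 99 104 108 106 113 110 109 105 104
221 31 90 114 107 107 108 109 109 107 111 109 107 111 109 111 111 108 99 145 193 190 194 165 97 105 108 105 112 111 108 102
```

```bash
python3 -m creep '[{"dx":0.001,"dy":0.0001,"dz":0,"rx":0,"ry":0,"rz":0,"grip":1},{"dx":0.002,"dy":0.0002,"dz":0,"rx":0,"ry":0,"rz":0,"grip":1},{"dx":0.003,"dy":0.0002,"dz":0,"rx":0,"ry":0,"rz":0,"grip":1},{"dx":0.003,"dy":0.0002,"dz":0,"rx":0,"ry":0,"rz":0,"grip":1},{"dx":0.003,"dy":0.0002,"dz":0,"rx":0,"ry":0,"rz":0,"grip":1}]'
python3 -c "
from h import *
s=ctrl.read_state();print(s['eef_pos'],s['force'],s['torque'])"
```

```text
clock: 23.65
eef_pos: [616.9, -232.9, 0.0]
tool_rot: [-3.138, -0.001, 1.651]
force: [-6.2, 1.0, 1.9]
width: 17.3
gripper_force: 59.1
[ 616.9 -232.9    0. ] [-6.2  1.   1.9] [ 0.1  1.7 -0.1]
```

```bash
python3 -m creep '[{"dx":-0.008,"dy":-0.0006,"dz":0,"rx":0,"ry":0,"rz":0,"grip":1},{"dx":-0.03,"dy":-0.0024,"dz":0,"rx":0,"ry":0,"rz":0,"grip":1},{"dx":-0.07,"dy":-0.0056,"dz":0,"rx":0,"ry":0,"rz":0,"grip":1},{"dx":-0.12,"dy":-0.0096,"dz":0,"rx":0,"ry":0,"rz":0,"grip":1},{"dx":-0.16,"dy":-0.0128,"dz":0,"rx":0,"ry":0,"rz":0,"grip":1}]'
python3 -m creep '[{"dx":-0.03,"dy":-0.0024,"dz":0,"rx":0,"ry":0,"rz":0,"grip":1},{"dx":-0.04,"dy":-0.0032,"dz":0,"rx":0,"ry":0,"rz":0,"grip":1},{"dx":-0.04,"dy":-0.0032,"dz":-0.001,"rx":0,"ry":0,"rz":0,"grip":1},{"dx":-0.04,"dy":-0.0032,"dz":-0.002,"rx":0,"ry":0,"rz":0,"grip":1},{"dx":-0.04,"dy":-0.0032,"dz":-0.003,"rx":0,"ry":0,"rz":0,"grip":1}]'
python3 -c "
from h import *
s=ctrl.read_state();print(s['eef_pos'],s['force'],s['torque'])"
```

```text
clock: 24.28
eef_pos: [555.2, -238.6, 0.7]
tool_rot: [3.139, 0.001, 1.652]
force: [0.0, 0.2, -2.1]
width: 16.9
gripper_force: 58.8
clock: 24.9
eef_pos: [539.9, -239.3, -0.6]
tool_rot: [3.14, 0.0, 1.653]
force: [-0.5, 1.2, 5.1]
width: 17.1
gripper_force: 59.6
[ 539.9 -239.3   -0.6] [-0.5  1.2  5.1] [ 0.2  0.2 -0. ]
```

```bash
python3 -m creep '[{"dx":0,"dy":0,"dz":0.001,"rx":0,"ry":0,"rz":0,"grip":1},{"dx":0,"dy":0,"dz":0.001,"rx":0,"ry":0,"rz":0,"grip":0.5},{"dx":0,"dy":0,"dz":0.001,"rx":0,"ry":0,"rz":0,"grip":0.2},{"dx":0,"dy":0,"dz":0.001,"rx":0,"ry":0,"rz":0,"grip":-0.3},{"dx":0,"dy":0,"dz":0.001,"rx":0,"ry":0,"rz":0,"grip":-0.3}]'
python3 -m creep '[{"dx":0,"dy":0,"dz":0.03,"rx":0,"ry":0,"rz":0,"grip":-0.3},{"dx":0,"dy":0,"dz":0.1,"rx":0,"ry":0,"rz":0,"grip":-0.3},{"dx":0,"dy":0,"dz":0.2,"rx":0,"ry":0,"rz":0,"grip":-0.3},{"dx":0,"dy":0.1,"dz":0.3,"rx":0,"ry":0,"rz":0,"grip":-0.3},{"dx":0,"dy":0.2,"dz":0.3,"rx":0,"ry":0,"rz":0,"grip":-0.3}]'
python3 -m creep '[{"dx":0,"dy":0.12,"dz":0,"rx":0,"ry":0,"rz":0,"grip":-0.3},{"dx":0,"dy":0.24,"dz":0,"rx":0,"ry":0,"rz":0,"grip":-0.3},{"dx":0,"dy":0.36,"dz":0,"rx":0,"ry":0,"rz":0,"grip":-0.3},{"dx":0,"dy":0.48,"dz":0,"rx":0,"ry":0,"rz":0,"grip":-0.3},{"dx":0,"dy":0.55,"dz":0,"rx":0,"ry":0,"rz":0,"grip":-0.3}]'
python3 - <<'E'
from h import *
for n in('top','side'):cv2.imwrite('pics/%s12.png'%n,get_image(n)[:,:,::-1])
t=cv2.imread('pics/top12.png');h=cv2.cvtColor(t,cv2.COLOR_BGR2HSV)
for r in range(192,262):print(r,*[('b' if (95<p[0]<125 and p[1]>120) else '%x'%(p[2]//16)) for p in h[r,404:516:1]],sep='')
E
```

```text
clock: 25.52
eef_pos: [538.8, -239.5, -0.6]
tool_rot: [-3.142, -0.0, 1.652]
force: [0.2, -0.0, 0.5]
width: 55.3
gripper_force: 0.0
clock: 26.15
eef_pos: [541.5, -159.9, 123.5]
tool_rot: [3.134, 0.002, 1.65]
force: [0.5, 0.6, -1.2]
width: 56.0
gripper_force: 0.0
clock: 26.78
eef_pos: [538.8, 63.9, 120.3]
tool_rot: [3.141, -0.001, 1.655]
force: [0.2, -0.6, 0.6]
width: 55.8
gripper_force: 0.0
1922323233233332221344434676422222222322322222222111112223232222322222222112122222222222233222222222344444543333332
1933233333323332321134444443223223222222322223222222222222222222121111111233565579842223232222322235553323332222222
1943233233232323222223334332222223222222222222222221111011233346679999abbbcccbaa9a942222223323322234332322222222322
1953322323222222322222323212222222211111111223357679999abbbcccbbaaa999aaaaaaaacbbb732333222322322222222232222222223
1963232232222222222212121111223334656999abbbbccbbaaa999a9999abbcbbdccba87765556567322222323222322233322232322222222
19732222111112223357569999abbccccbbaaa999999abbabcbbdcbb97655556567777754567889b90222223233222222323223222222222223
19833326999
[... 6712 characters left out ...]
2332
2562223322219eeeddeedddddddddddddedddddddddddddddddddddddddddddddddddddddddddddddddddec2223222333222222222223222233
2572223222219eeeedeedddedddeddddddddddddddddddddddddddddddddddddddddddddddddddddddddddc4222332232222222222222223332
2582323233219fededdeeededdeddddddddddddddddddddddddddddddddddddddddddddddcddddddddddddc6123232322222222222222222232
2592223332219feeddeedddddddddddddddddddddddddddddddddddddddddddddddddddddcddddddddddddd8122322222222222222232222222
2602222222219feeeeeedddedddddddddedddddddddddddddddddddddddddddddddddddddddddcddddddddd9122222222222223222222232332
2612222233219feeededeeeeedddddeddddddddddddddddddddddddddddddddddddddddddcddddcddddddddb122332232222322222332223233
```

```bash
python3 -c "
from cell import ctrl
print(ctrl.finish_job())"
```

```text
the job is handed in; nothing more can be done
None
```

The job is handed in at about 27 s of the 59 s allowed: the final top-view pixels show the scaler, curette and probe side by side against the back rail, pushed up with about 6 N, and the rake standing on its teeth about 70 mm clear of them. The first grasp on the tab closed on nothing, because the reported tool height reads about 41 mm low. I regripped lower with no contact forces, and saw no sign that anything else moved.

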